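# Hang the off-centre feed weight on the lap's spring arm

### The arm

A 7-joint arm with a two-finger parallel gripper is mounted at the origin on the work surface. World frame = base frame: x ahead of the robot, y to its left, z up, the work surface at z = 0. Lengths are in mm, angles in rad, forces in N, time in s.
With the tool pointing down it reaches from about 375 to 925 mm from the base axis. Payload 3.1 kg.
Tool frame: the origin (TCP) lies midway between the tips of the shut fingers; the grasp point (between the pads) lies 19 mm behind it; z points along the fingers, y is the line along which they close (so a half turn about z gives the same grasp; the last joint's range is limited). The gripper opens to 85 mm and grips with 20 to 120 N. Pads are 22 mm wide; open, the fingers measure 114 mm over their backs; the gripper's body (76 mm by 85 mm) begins 54 mm behind the grasp point. The pads swing forward as they close: fully open they stand 13 mm farther back than shut.
Start: joints at [-1.224, 0.383, 0.044, 1.598, -0.018, 1.161, -0.05], TCP at [279.659, 586.765, 231.269] pointing down, gripper open.
Joint ranges: [-2.61, 2.61], [-0.41, 2.15], [-1.48, 1.57], [0, 2.5], [-1.57, 4.71], [0.05, 1.97], [-2.85, 2.85]. Speed limits (rad/s): [2.79, 2.79, 3.14, 3.14, 3.14, 3.14, 3.14].

### API

Orientations are given as a unit quaternion [w, x, y, z].
In Python, from rig import bot gives the robot as it stands. The module is installed in compiled form; this text tells all that it offers.
- The arm moves only by the tool arm_command, never from a script. Its argument "deltas" is a list that holds one entry, the list of rows, each a list of 7 numbers: the shift along the tool's x, y, z in units of 0.06 m (1.0 is 0.06 m), then the turn, a rotation vector about the tool's x, y, z in units of 4 degrees (1.0 is 4 degrees), then the closure, from 0 (fully open) to 1 (shut). In form: [[[x, y, z, ax, ay, az, gripper], ...]]. A call has 1 to 12 rows; each row shifts and turns the commanded pose from where the row before left it, along the tool's axes as they then stand; what a row does not reach is not made up. A row lasts 1/8 s, in which the tool goes at most 62.5 mm and 10.7 degrees, less where a joint would pass 70% of its speed; a pose out of reach is approached as far as the arm can. A call with a number of a shift or a turn outside -1 to 1 is refused whole. A call with a gripper value outside its range is refused whole. The fingers move at their own pace and stop on an object; the grip force is fixed at half the most. Time passes only in rows, so rows that do not move let the fingers close. It gives the time, the measured TCP pose, the force, the opening and the grip force at its end, in the units of the state.
- bot.get_state(): the state, without advancing time (a new reading comes with each control period).
- bot.snapshot(name): name is "scene" or "top"; returns (picture, depth): 420x560x3 uint8, blue, green, red; 420x560 float32, mm along the optical axis (not along the pixel's ray), 0 where there is no reading.
- bot.camera_params(name): a dict with "camera_matrix" (3x3 intrinsics, pixels), "xyz" and "attitude" of the camera in the world. Camera axes: x right, y down, z forward; pixel columns grow to the right and rows downward; lengths in mm; the calibration is good to about 2 mm. A picture is of the moment at which its call begins. camera_params takes no time and is no camera call.
- bot.finish_job(): hands the job in; it is judged then, once.
Trained networks look in the newest picture that a camera, given by its name, has taken for a name from the list of things; names that differ only in an ending like _2 or _b are one class to them, and where a whole thing is asked for, a point or a joint stands for the part that bears it (a point fixed in the world has none). Each returns a list of dicts, best first, with "conf" (0 to 1); they miss things now and then, are a little off and sometimes report something else, mostly with a low value. They report only what shows in the picture. A call takes as long as a camera call. They do not tell look-alikes from the thing itself.
- bot.outline_of(camera, thing): "mask" (420x560 bool, what is visible of it) and "rect" ([left, top, width, height] in pixels, round what is visible of it).
- bot.landmark_of(camera, thing): "uv" ([column, row] in pixels: a listed point, or the origin of a listed thing).
The state is a dict: "time": time; "joints": joint angles; "qvel": joint speeds; "effort": joint torques, N m; "ee_pos": TCP position; "tool_rot": TCP orientation; "contact_force": force on the tool from outside, world axes, zero at the start; "wrist_torque": the same for the moment, N m; "finger_gap": opening from 0.0 (shut) to 1.0 (fully open); "gripper_force": force on a finger pad.
Only numpy, scipy, OpenCV 4.12 (cv2) and the standard library are available. Lean on these libraries where they do the work, as an engineer would, in place of code of your own. Each camera call takes 0.05 s, during which the arm holds its last target. There are 200 camera calls.

### The job

Pick up the yellow off-centre weight by its black tab and hang it on the sprung feed arm of the lap, its slot fully down over the steel blade between the two red ears. Let the arm take the load gradually, and let go only when the arm bears the weight's own load, no less and no more, so that the arm never drops, springs or is pressed hard. Leave everything else on the bench where it is.

Things in the scene. Friction and masses are not known exactly. Their poses are not given: they have to be found in the camera images.
- weight: yellow off-centre feed weight, 151 mm tall with its tab, standing on the board. Origin on its underside, directly below tab and slot; z up. Its block, 70 (x) x 32 (y) x 45 mm high, lies wholly on the +y side (y = 12 to 44 mm), so once let go it leans about 0.1 to 0.2 rad on the blade. Mass unknown, 0.33 to 0.83 kg. May be hung either way round.
- weight_tab (a point): centre of the black grip tab on top of the yellow weight, 130 mm above its underside and directly above the slot; tab 10 mm thick (along the weight's x), 24 mm wide (its y), rising 44 mm from the head (top of head 107 mm, top of tab 151 mm above the underside); axes as the weight's. Pinch it across its x, firmly: the weight hangs off to one side.
- weight_slot (a point): middle of the slot's roof in the yellow weight, 97 mm above its underside, 33 mm straight below the tab centre; axes as the weight's. The slot is 9 mm wide (y), open downwards and along x (the blade's direction), between the shank on +y and a lip on -y that ends 32 mm below the roof, its last 10 mm flared outwards; the head is 14 mm wide in x.
- saddle (a point): the place to hang on: middle of the steel blade's upper edge, half-way between the two red ears, 190 mm above the bench while unloaded; moves down with the arm. Blade 6 mm thick (y), 28 mm high with rounded edges, along x; free end towards -x, column (26 mm thick, 300 mm tall) 170 mm to +x. Ears 28 mm apart clear, 14 mm wide in y, 7 mm higher than the blade.
- feed_arm (a joint): how far the sprung feed arm has slid straight down its column, m: 0 unloaded, stop at 0.09. The first 0.3 to 1.9 N (differs) does not move it, then it gives 9 mm per N; the yellow weight sags it 12 to 71 mm. Lightly damped: if the weight is let go before the arm bears all of it, or while it is pressed down, the arm jumps.
- lap: the flat lap machine with the column of the feed arm, fixed to the bench; origin on the bench under the column's axis, the feed arm reaches 200 mm to its -x; housing 300 x 300 x 90 mm to its +x.
- round_weight: grey steel round weight with a knob, diameter 48 mm, 80 mm tall, on the board; not to be used. Origin under its centre.
- square_weight: blue square weight, 45 x 45 mm, 70 mm tall, on the board; not to be used. Origin under its centre.
- spare_wheel: teal spare grinding wheel lying flat, diameter 100 mm, 30 mm high, to be left alone. Origin under its centre.
- tumbler: glass tumbler, 72 mm wide, 85 mm tall, to be left alone. Origin under its centre.
- dressing_stick: white dressing stick, 110 x 25 x 20 mm, to be left alone. Origin under its centre.
- brush: hand brush lying on the bench, to be left alone.
- spanner: spanner lying on the bench, to be left alone.
There are look-alikes about, which are no part of the job. What is meant by the weight is not blue, and is the smaller of those in its own colour.

How it is judged (in metres and radians):
On the way, in this order (a step that is already met when the one before it is completed fails the run):
1. the yellow weight is lifted well clear of the board (height (world z) of weight_slot above 0.16 m), for 0.2 s.
2. its slot is fully down on the blade between the ears and the arm has begun to sink under it (horizontal distance between weight_slot and saddle below 0.011 m and z of weight_slot in the frame of saddle between -0.005 and 0.005 m and angle between weight's own z axis and vertical below 0.3 rad and value of joint feed_arm above 0.008 m), for 0.2 s.
At the end, for the whole second after the job is handed in: the yellow weight hangs at rest on the feed arm: slot roof within 5 mm in height and 11 mm sideways of the saddle point, leaning less than 0.3 rad, the arm sunk by more than 8 mm under it and still (all of step 2 and velocity of joint feed_arm between -0.02 and 0.02 m/s and linear speed of weight below 0.03 m/s); the robot touches nothing.
It fails at once if the feed arm drops or springs back (faster than 0.1 m/s) (velocity of joint feed_arm above 0.1 m/s or velocity of joint feed_arm below -0.1 m/s).
It fails at once if the weight, while gripped, is pressed on the lap or its arm with more than 16 N (contact force between weight and lap above 16 N and contact force between the fingers and weight above 5 N).
It fails at once if the feed arm is driven down to its lower stop (value of joint feed_arm above 0.085 m).
It fails at once if the robot pushes on the lap or its arm with more than 5 N (contact force between any of the fingers, the arm and lap above 5 N).
It fails at once if another thing on the bench is moved by more than 20 mm (distance of any of round_weight, square_weight, spare_wheel, tumbler, dressing_stick, brush, spanner from where it was at the start of the episode above 0.02 m).
It also fails if it takes over 58 s, if anything falls off the work surface, if the arm or the gripper's body presses on something with over 40 N, if the wrist force passes 120 N, or if a joint passes its speed limit or range.

## Working session

There is one attempt and no reset: what is moved stays moved. The work goes in short steps, Python scripts to look and compute and a tool call to move; the robot and the scene stay as the last step left them, time stands still between calls to the robot, and variables do not carry over. Pictures are saved under pics/ and viewed, at most 13 in all, crops included, and the job is handed in when it is done.

Besides the shell and the picture viewer there is one more tool, called after ">>>" by a JSON object that holds its "method" and its "body". arm_command: Moves the arm, as the interface text tells. Shifts and turns lie within -1 to 1; 1 stands for 0.06 m of shift or 4 degrees of turn. Its arguments: {"type":"object","properties":{"deltas":{"type":"array"}},"required":["deltas"]}

```bash
mkdir -p pics
cat > h.py <<'E'
import numpy as np, cv2
from scipy.spatial.transform import Rotation as R
from rig import bot
def rot(q): return R.from_quat([q[1],q[2],q[3],q[0]]).as_matrix()
def cam(n):
    p=bot.camera_params(n); return np.array(p["camera_matrix"]),np.array(p["xyz"],float),rot(p["attitude"])
def pix2w(n,uv,d):
    K,t,A=cam(n); uv=np.atleast_2d(np.array(uv,float)); d=np.atleast_1d(d)
    r=np.c_[(uv[:,0]-K[0,2])/K[0,0],(uv[:,1]-K[1,2])/K[1,1],np.ones(len(uv))]
    return (r*d[:,None])@A.T+t
def cloud(n,mask,dep):
    v,u=np.nonzero(mask&(dep>0)); return pix2w(n,np.c_[u,v],dep[v,u])
def atz(n,uv,z):
    K,t,A=cam(n); r=A@np.array([(uv[0]-K[0,2])/K[0,0],(uv[1]-K[1,2])/K[1,1],1]); return t+r*(z-t[2])/r[2]
def proj(n,p):
    K,t,A=cam(n); q=K@(A.T@(np.array(p,float)-t)); return q[:2]/q[2]
E
python3 - <<'E'
from h import *
np.set_printoptions(precision=1,suppress=True)
s=bot.get_state();print({k:s[k] for k in("time","ee_pos","tool_rot","contact_force")})
ims={}
for n in("scene","top"):
    p=bot.camera_params(n);print(n,p["xyz"],p["attitude"])
    im,d=bot.snapshot(n);np.savez(f"{n}0.npz",im=im,d=d);cv2.imwrite(f"pics/{n}0.png",im)
    for th in("weight","weight_tab","weight_slot","saddle","lap","round_weight","square_weight"):
        for r in bot.landmark_of(n,th)[:4]:
            u,v=np.round(r["uv"]).astype(int)
            u=min(max(u,0),559);v=min(max(v,0),419)
            print(n,th,round(r["conf"],2),u,v,pix2w(n,[u,v],d[v,u])[0] if d[v,u]>0 else None)
E
```

```text
{'time': 0.0, 'ee_pos': array([279.3, 585.9, 229.9]), 'tool_rot': array([-0. ,  0.2,  1. , -0. ]), 'contact_force': array([-0.9,  0.6,  0.3])}
scene [1686.4   -4.9 1105.5] [-0.3  0.7  0.6 -0.3]
scene weight 0.88 154 241 [ 467.  -345.9   15.1]
scene weight 0.74 148 212 [ 474.5 -342.   135. ]
scene weight 0.69 199 213 [ 326.6 -220.2    1.9]
scene weight_tab 0.86 140 179 [ 314.9 -387.9  139.9]
scene weight_tab 0.84 147 211 [ 471.4 -345.1  136.4]
scene weight_tab 0.75 188 164 [ 342.1 -228.6  205.6]
scene weight_slot 0.82 148 216 [ 477.7 -343.7  122.7]
scene weight_slot 0.67 144 182 [ 301.8 -381.2  118.5]
scene weight_slot 0.6 191 176 [ 334.9 -226.3  156.3]
scene saddle 0.65 335 209 [568.9 184.9 189.2]
scene lap 0.97 328 302 [817.5 138.5  99.3]
scene round_weight 0.78 188 243 [ 520.1 -234.5   48.1]
scene square_weight 0.89 229 237 [ 500.3 -115.2   45.8]
top [ 283.1   27.9 1539.4] [ 0.1 -0.7  0.7 -0.1]
top weight 0.71 420 289 [ 293.5 -389.6    1.6]
top weight 0.67 402 229 [ 464.3 -331.9   71.4]
top weight 0.67 366 285 [ 309.6 -232.2   -3.5]
top weight_tab 0.96 433 284 [ 304.6 -383.1  156. ]
top weight_tab 0.58 379 281 [ 314.9 -227.9  220.8]
top weight_tab 0.56 412 225 [ 463.2 -337.3  162. ]
top weight_slot 0.68 414 227 [ 461.9 -351.4  128. ]
top weight_slot 0.68 428 287 [ 297.6 -383.   108.2]
top weight_slot 0.62 378 279 [ 320.1 -226.6  215.9]
top saddle 0.58 217 194 [556.5 184.  195.6]
top lap 0.7 240 153 [717.6 133.   20.9]
top round_weight 0.7 365 222 [ 487.9 -227.5   68.6]
top square_weight 0.74 329 230 [ 468.7 -123.6   59.6]
```

View pics/scene0.png

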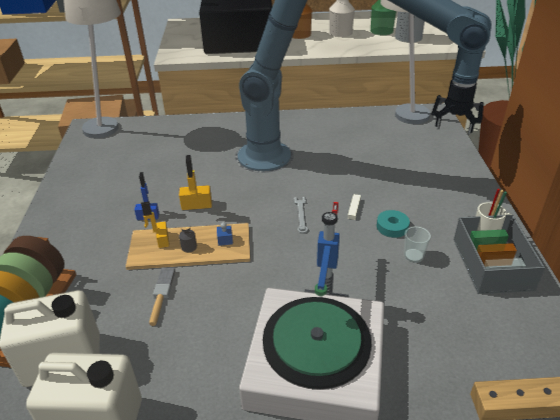

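View pics/top0.png

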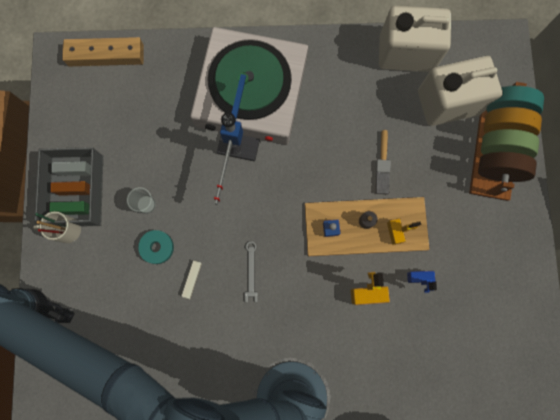

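Run:
```python
import cv2,numpy as np
a=cv2.imread('pics/scene0.png')[140:270,110:240];b=cv2.imread('pics/top0.png')[200:330,335:465]
f=lambda x:cv2.resize(x,(400,400),interpolation=cv2.INTER_CUBIC)
cv2.imwrite('pics/crop0.png',np.hstack([f(a),f(b)]))
```

```text
(no output)
```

View pics/crop0.png

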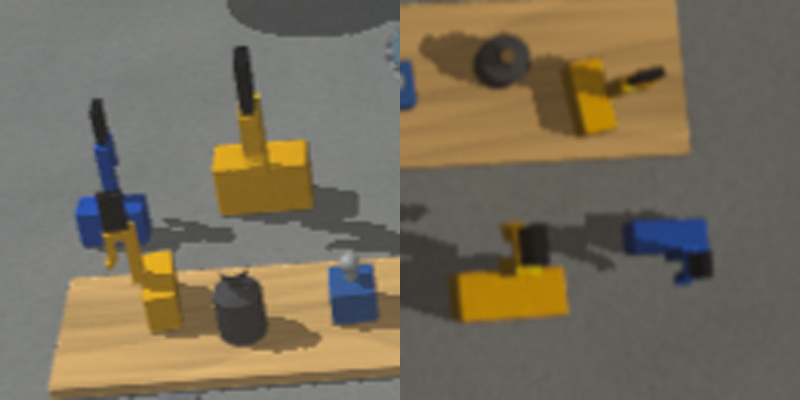

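The smaller yellow weight stands on the board, with its tab at scene (147,211) and top (412,225). Three things could be mistaken for it:
- The larger yellow weight on the bench, at scene (190,185) and top (372,290).
- The blue tall weight, at scene (143,195) and top (425,280).
- The blue square weight, at scene (226,233).

I choose the yellow one on the board, and the crop confirms it is the smaller yellow one. Its block lies on the world +y side of the tab.

Run:
```python
from h import *
np.set_printoptions(precision=1,suppress=True)
C={}
for n in("scene","top"):
    f=np.load(f"{n}0.npz");im,d=f["im"],f["d"]
    hsv=cv2.cvtColor(im,cv2.COLOR_BGR2HSV).astype(int)
    v,u=np.mgrid[:420,:560]; P=pix2w(n,np.c_[u.ravel(),v.ravel()],d.ravel()).reshape(420,560,3)
    ok=d>0
    near=ok&(abs(P[...,0]-465)<70)&(abs(P[...,1]+330)<70)
    z=P[...,2]
    print(n,"board z",np.median(z[ok&(abs(P[...,0]-470)<50)&(abs(P[...,1]+180)<25)&(z<40)]))
    yel=near&(hsv[...,0]>15)&(hsv[...,0]<32)&(hsv[...,1]>180)
    blk=near&(hsv[...,2]<60)&(z>100)
    print(n,"yellow",yel.sum(),"black",blk.sum())
    t=P[blk];print(" tab mean",t.mean(0),"min",t.min(0),"max",t.max(0),"med",np.median(t,0))
    top=yel&(abs(z-65)<10)
    q=P[top]; print(" blocktop n",top.sum(),"z",np.median(q[:,2]),"rect",cv2.minAreaRect(q[:,:2].astype(np.float32)))
    tt=t[t[:,2]>np.percentile(t[:,2],50)]; print(" tabtop rect",cv2.minAreaRect(tt[:,:2].astype(np.float32)),tt[:,2].max())
    # red ears
    red=ok&((hsv[...,0]<8)|(hsv[...,0]>172))&(hsv[...,1]>130)&(z>150)&(z<230)&(abs(P[...,0]-565)<80)&(abs(P[...,1]-180)<60)
    nc,lab,st,cen=cv2.connectedComponentsWithStats(red.astype(np.uint8),connectivity=8)
    for i in range(1,nc): print(" ear",st[i,4],cen[i],P[lab==i].mean(0),P[lab==i].max(0))
    # blade
    bl=ok&(z>175)&(z<205)&(abs(P[...,0]-610)<110)&(abs(P[...,1]-180)<70)
    q=P[bl]; l=cv2.fitLine(q[:,:2].astype(np.float32),cv2.DIST_HUBER,0,.01,.01).ravel(); print(" blade",bl.sum(),l,np.degrees(np.arctan2(l[1],l[0])),q.min(0),q.max(0))
    print(" grip/knob proj",proj(n,[565,180,190]))
    col=ok&(z>270)&(z<320)&(abs(P[...,0]-720)<90)&(abs(P[...,1]-140)<70); print(" col",col.sum(),P[col].mean(0) if col.any() else '')
    hs=ok&(abs(z-90)<5)&(P[...,0]>650)&(abs(P[...,1]-100)<300)
    print(" housing",cv2.minAreaRect(P[hs][:,:2].astype(np.float32)))
```

```text
scene board z 15.194072460118036
scene yellow 337 black 95
 tab mean [ 473.  -345.5  148.8] min [ 463.9 -357.1  119.2] max [ 480.2 -334.4  172.9] med [ 473.1 -345.1  148. ]
 blocktop n 164 z 60.372612963138636 rect ((465.173095703125, -321.6138610839844), (76.16248321533203, 36.515411376953125), 10.664435386657715)
 tabtop rect ((472.5403137207031, -345.5281982421875), (13.586502075195312, 21.383861541748047), 25.928050994873047) 172.8953609274805
 ear 16 [335.9 203.9] [549.9 189.7 191.6] [555.4 193.5 198.5]
 ear 15 [334.1 210.8] [580.6 180.6 192.7] [586.3 185.8 199.8]
 blade 61 [  1.   -0.2 565.1 187. ] -12.287987 [544.1 174.6 175.7] [591.7 196.  199.8]
 grip/knob proj [333. 208.]
 col 220 [736.1 144.8 293.7]
 housing ((899.6456298828125, 105.53154754638672), (298.3583679199219, 356.7632141113281), 76.52934265136719)
top board z 15.763256618939295
top yellow 359 black 26
 tab mean [ 464.5 -343.8  161.2] min [ 461.1 -355.4  139.8] max [ 468.  -334.8  172.2] med [ 464.5 -343.2  163.5]
 blocktop n 245 z 60.77268048833412 rect ((461.6693115234375, -320.3862609863281), (68.64784240722656, 32.68280792236328), 9.643149375915527)
 tabtop rect ((465.00323486328125, -346.59527587890625), (5.586009502410889, 18.237546920776367), 7.935231685638428) 172.20577112573756
 ear 9 [219.  185.9] [578.3 178.4 196.3] [581.1 183.5 200.1]
 ear 10 [216.  197.9] [545.7 186.5 197.3] [548.2 191.7 204.9]
 blade 268 [  1.   -0.2 624.1 166.9] -13.959155 [533.3 119.7 175.2] [719.8 191.7 204.9]
 grip/knob proj [218.7 191.3]
 col 184 [726.6 142.9 299.2]
 housing ((890.2718505859375, 103.97936248779297), (298.83685302734375, 366.60675048828125), 76.64813995361328)
```

```bash
cat >> h.py <<'E'
def goal(yawy,cur):
    "tool straight down, y axis along world angle yawy deg (or the half turn nearer to cur)"
    best=None
    for a in (yawy,yawy+180):
        a=np.radians(a); y=np.array([np.cos(a),np.sin(a),0]); z=np.array([0,0,-1.]); M=np.c_[np.cross(y,z),y,z]
        w=R.from_matrix(cur.T@M).as_rotvec(degrees=True)
        if best is None or np.linalg.norm(w)<np.linalg.norm(best[1]): best=(M,w)
    return best
def plan(pos,yawy):
    s=bot.get_state(); A=rot(s["tool_rot"]); M,w=goal(yawy,A)
    d=np.array(pos,float)-s["ee_pos"]
    print("t",s["time"],"pos",s["ee_pos"],"yaw_y",np.degrees(np.arctan2(A[1,1],A[0,1])),"gap",s["finger_gap"])
    print(" shift units cur axes",A.T@d/60,"goal axes",M.T@d/60,"turn units",w/4,"| F",s["contact_force"],"J",s["joints"])
E
python3 - <<'E'
from h import *
np.set_printoptions(precision=3,suppress=True)
for p in ([450,300,290],[500,0,290],[467,-347,290],[467,-347,129]): plan(p,10)
A=rot(bot.get_state()["tool_rot"]);print(A)
E
```

```text
t 0.8 pos [279.641 586.797 231.317] yaw_y 64.51925388518794 gap 0.9983445725050697
 shift units cur axes [-4.619 -3.093 -0.979] goal axes [-5.2    1.966 -0.978] turn units [ 0.001 -0.001 13.63 ] | F [0.237 0.11  0.41 ] J [-1.224  0.383  0.044  1.598 -0.018  1.161 -0.05 ]
t 0.8 pos [279.641 586.797 231.317] yaw_y 64.51925388518794 gap 0.9983445725050697
 shift units cur axes [-7.523 -7.249 -0.979] goal axes [-10.269   1.919  -0.978] turn units [ 0.001 -0.001 13.63 ] | F [0.237 0.11  0.41 ] J [-1.224  0.383  0.044  1.598 -0.018  1.161 -0.05 ]
t 0.8 pos [279.641 586.797 231.317] yaw_y 64.51925388518794 gap 0.9983445725050697
 shift units cur axes [ -9.514 -12.706  -0.98 ] goal axes [-15.869   0.373  -0.978] turn units [ 0.001 -0.001 13.63 ] | F [0.237 0.11  0.41 ] J [-1.224  0.383  0.044  1.598 -0.018  1.161 -0.05 ]
t 0.8 pos [279.641 586.797 231.317] yaw_y 64.51925388518794 gap 0.9983445725050697
 shift units cur axes [ -9.514 -12.706   1.704] goal axes [-15.869   0.373   1.705] turn units [ 0.001 -0.001 13.63 ] | F [0.237 0.11  0.41 ] J [-1.224  0.383  0.044  1.598 -0.018  1.161 -0.05 ]
[[-0.903  0.43  -0.   ]
 [ 0.43   0.903  0.   ]
 [ 0.     0.    -1.   ]]
```

>>> {"method": "arm_command", "body": {"deltas": [[[-0.66, -0.44, -0.14, 0, 0, 0, 0], [-0.66, -0.44, -0.14, 0, 0, 0, 0], [-0.66, -0.44, -0.14, 0, 0, 0, 0], [-0.66, -0.44, -0.14, 0, 0, 0, 0], [-0.66, -0.44, -0.14, 0, 0, 0, 0], [-0.66, -0.44, -0.14, 0, 0, 0, 0], [-0.66, -0.44, -0.14, 0, 0, 0, 0], [-0.5, -0.72, 0, 0, 0, 0, 0], [-0.5, -0.72, 0, 0, 0, 0, 0], [-0.5, -0.72, 0, 0, 0, 0, 0], [-0.5, -0.72, 0, 0, 0, 0, 0], [-0.5, -0.72, 0, 0, 0, 0, 0]]]}}

```text
time: 2.3
ee_pos: [493.0, 39.5, 290.5]
tool_rot: [0.0, 0.221, 0.975, 0.0]
contact_force: [1.0, 0.7, 0.3]
finger_gap: 1.003
gripper_force: 0.0
```

>>> {"method": "arm_command", "body": {"deltas": [[[0, 0, 0, 0, 0, 1, 0], [0, 0, 0, 0, 0, 1, 0], [0, 0, 0, 0, 0, 1, 0], [0, 0, 0, 0, 0, 1, 0], [0, 0, 0, 0, 0, 1, 0], [0, 0, 0, 0, 0, 1, 0], [0, 0, 0, 0, 0, 1, 0], [0, 0, 0, 0, 0, 1, 0], [0, 0, 0, 0, 0, 1, 0], [0, 0, 0, 0, 0, 1, 0], [0, 0, 0, 0, 0, 1, 0], [0, 0, 0, 0, 0, 1, 0]]]}}

```text
time: 3.8
ee_pos: [492.9, 41.1, 290.3]
tool_rot: [0.0, 0.599, 0.801, 0.0]
contact_force: [-0.4, -0.3, 0.7]
finger_gap: 1.002
gripper_force: 0.0
```

Run:
```python
from h import *
np.set_printoptions(precision=3,suppress=True)
plan([467,-347,290],10)
```

```text
t 3.8 pos [492.867  41.139 290.267] yaw_y 16.3802423036552 gap 1.0019976599645046
 shift units cur axes [-6.085 -2.238  0.002] goal axes [-6.296 -1.548  0.004] turn units [ 0.006 -0.003  1.595] | F [-0.406 -0.325  0.675] J [-0.61   0.022  0.454  1.91  -0.01   1.211  0.133]
```

>>> {"method": "arm_command", "body": {"deltas": [[[0, 0, 0, 0, 0, 0.8, 0], [0, 0, 0, 0, 0, 0.8, 0], [-0.7, -0.17, 0, 0, 0, 0, 0], [-0.7, -0.17, 0, 0, 0, 0, 0], [-0.7, -0.17, 0, 0, 0, 0, 0], [-0.7, -0.17, 0, 0, 0, 0, 0], [-0.7, -0.17, 0, 0, 0, 0, 0], [-0.7, -0.17, 0, 0, 0, 0, 0], [-0.7, -0.17, 0, 0, 0, 0, 0], [-0.7, -0.17, 0, 0, 0, 0, 0], [-0.7, -0.19, 0, 0, 0, 0, 0], [0, 0, 0, 0, 0, 0, 0]]]}}

```text
time: 5.3
ee_pos: [465.4, -352.1, 290.6]
tool_rot: [0.001, 0.645, 0.764, -0.002]
contact_force: [-0.7, -0.0, 0.1]
finger_gap: 1.001
gripper_force: 0.0
```

Run:
```python
from h import *
np.set_printoptions(precision=3,suppress=True)
plan([467,-347,185],10);plan([467,-347,129],10)
# blade refinement + close crops
for n in("scene","top"):
    im,d=bot.snapshot(n);np.savez(f"{n}1.npz",im=im,d=d)
    for th in("saddle","weight_tab"):
        for r in bot.landmark_of(n,th)[:3]:print(n,th,round(r["conf"],2),r["uv"])
    print(n,"pred saddle",proj(n,[563.5,183.5,190]),"pred tab",proj(n,[467,-347,145.5]))
a=np.load("scene1.npz")["im"][120:250,90:220];b=np.load("top1.npz")["im"][165:225,190:250]
f=lambda x:cv2.resize(x,(400,400),interpolation=cv2.INTER_CUBIC)
cv2.imwrite('pics/crop1.png',np.hstack([f(a),f(b)]))
```

```text
t 5.3 pos [ 465.365 -352.063  290.553] yaw_y 9.664459628103181 gap 1.0005124780427042
 shift units cur axes [0.084 0.043 1.759] goal axes [0.078 0.041 1.759] turn units [-0.019  0.046 -0.084] | F [-0.686 -0.02   0.059] J [-0.104  0.262  0.809  1.725 -0.196  1.238  0.921]
t 5.3 pos [ 465.365 -352.063  290.553] yaw_y 9.664459628103181 gap 1.0005124780427042
 shift units cur axes [0.087 0.045 2.692] goal axes [0.078 0.041 2.693] turn units [-0.019  0.046 -0.084] | F [-0.686 -0.02   0.059] J [-0.104  0.262  0.809  1.725 -0.196  1.238  0.921]
scene saddle 0.61 [335.7, 205.5]
scene saddle 0.35 [325.6, 303.7]
scene weight_tab 0.97 [148.7, 208.3]
scene weight_tab 0.88 [187.3, 167.3]
scene weight_tab 0.7 [140.0, 181.4]
scene pred saddle [334.24 207.55] pred tab [145.971 207.62 ]
top saddle 0.77 [217.0, 192.4]
top weight_tab 0.8 [380.7, 276.8]
top weight_tab 0.66 [415.3, 222.9]
top pred saddle [217.399 191.849] pred tab [413.902 224.347]
```

View pics/crop1.png

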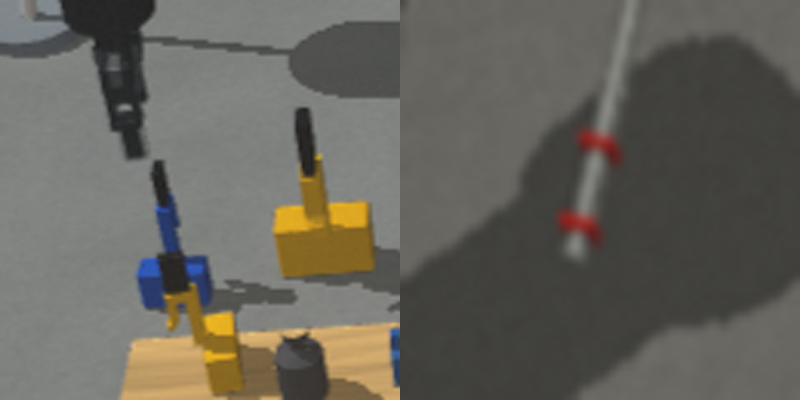

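The scene crop shows the tab at about (146,208), which matches the prediction from my measured position. In the top view the ears are at about (220,187) and (217,199). I'm descending now.

>>> {"method": "arm_command", "body": {"deltas": [[[0.08, 0.04, 0.3, 0, 0, 0, 0], [0, 0, 0.5, 0, 0, 0, 0], [0, 0, 0.5, 0, 0, 0, 0], [0, 0, 0.4, 0, 0, 0, 0], [0, 0, 0.3, 0, 0, 0, 0], [0, 0, 0.3, 0, 0, 0, 0], [0, 0, 0.2, 0, 0, 0, 0], [0, 0, 0.14, 0, 0, 0, 0], [0, 0, 0, 0, 0, 0, 0], [0, 0, 0, 0, 0, 0, 0]]]}}

```text
time: 6.85
ee_pos: [469.7, -342.6, 132.3]
tool_rot: [0.001, 0.642, 0.767, 0.0]
contact_force: [-0.7, -0.5, -0.3]
finger_gap: 1.001
gripper_force: 0.0
```

Run:
```python
from h import *
np.set_printoptions(precision=3,suppress=True)
plan([467,-347,129],10)
fs=[]
for n,(u,v) in(("scene",(146,205)),("top",(414,224))):
    im,d=bot.snapshot(n);np.savez(f"{n}2.npz",im=im,d=d)
    fs.append(cv2.resize(im[v-35:v+35,u-35:u+35],(400,400),interpolation=cv2.INTER_CUBIC))
cv2.imwrite('pics/crop2.png',np.hstack(fs))
```

```text
t 6.85 pos [ 469.684 -342.616  132.323] yaw_y 10.111257459456516 gap 1.0013989411177693
 shift units cur axes [-0.064 -0.057  0.055] goal axes [-0.064 -0.057  0.055] turn units [0.015 0.013 0.028] | F [-0.659 -0.5   -0.317] J [-0.027  0.442  0.721  1.88  -0.355  0.95   1.033]
```

View pics/crop2.png

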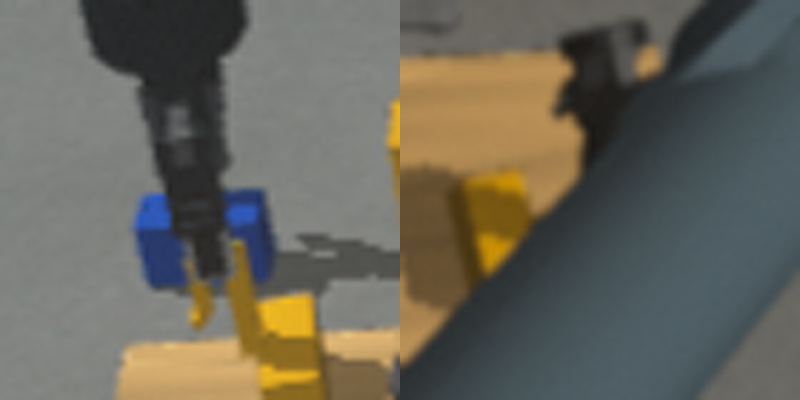

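The scene crop shows the fingers straddling the tab, centred at about crop (205,235), and standing in front of and behind it. I'll trim by a few millimetres and close.

>>> {"method": "arm_command", "body": {"deltas": [[[-0.06, -0.06, 0.05, 0, 0, 0, 0], [0, 0, 0, 0, 0, 0, 0], [0, 0, 0, 0, 0, 0, 0.5], [0, 0, 0, 0, 0, 0, 1], [0, 0, 0, 0, 0, 0, 1], [0, 0, 0, 0, 0, 0, 1], [0, 0, 0, 0, 0, 0, 1], [0, 0, 0, 0, 0, 0, 1], [0, 0, 0, 0, 0, 0, 1], [0, 0, 0, 0, 0, 0, 1], [0, 0, 0, 0, 0, 0, 1], [0, 0, 0, 0, 0, 0, 1]]]}}

```text
time: 8.45
ee_pos: [466.4, -346.3, 128.6]
tool_rot: [-0.0, 0.642, 0.767, 0.0]
contact_force: [1.0, 0.4, -1.8]
finger_gap: 0.106
gripper_force: 60.3
```

>>> {"method": "arm_command", "body": {"deltas": [[[0, 0, -0.05, 0, 0, 0, 1], [0, 0, -0.1, 0, 0, 0, 1], [0, 0, -0.2, 0, 0, 0, 1], [0, 0, -0.3, 0, 0, 0, 1], [0, 0, -0.4, 0, 0, 0, 1], [0, 0, -0.5, 0, 0, 0, 1], [0, 0, -0.5, 0, 0, 0, 1], [0, 0, -0.4, 0, 0, 0, 1], [0, 0, -0.3, 0, 0, 0, 1], [0, 0, 0, 0, 0, 0, 1], [0, 0, 0, 0, 0, 0, 1]]]}}

```text
time: 9.82
ee_pos: [465.8, -345.8, 292.8]
tool_rot: [-0.001, 0.642, 0.767, -0.0]
contact_force: [0.2, 0.6, -3.2]
finger_gap: 0.112
gripper_force: 60.1
```

Run:
```python
from h import *
np.set_printoptions(precision=2,suppress=True)
F=[]
for n,(u,v) in(("scene",(150,175)),("top",(414,224))):
    im,d=bot.snapshot(n);np.savez(f"{n}3.npz",im=im,d=d)
    s=bot.get_state();F.append(s["contact_force"]);print(n,s["time"],s["ee_pos"],s["contact_force"],s["wrist_torque"],s["finger_gap"],s["gripper_force"])
    if n=="scene":
        cv2.imwrite('pics/crop3.png',cv2.resize(im[110:250,90:230],(560,560),interpolation=cv2.INTER_CUBIC))
# candidates for saddle
print("saddle from top ears px",atz("top",(218.1,192.5),195),"det",atz("top",(217,193),190),"scene det",atz("scene",(335.3,207),190))
plan([500,0,330],-13.5)
plan([563.5,183.5,300],-13.5)
```

```text
scene 9.875 [ 465.62 -345.63  292.35] [-0.76 -0.53 -3.69] [-0.05 -0.01  0.01] 0.10596843801128021 60.10918378829956
top 9.925 [ 465.63 -345.64  292.23] [-0.41  0.5  -2.87] [-0.08 -0.06 -0.04] 0.10632787873129579 60.11000633239746
saddle from top ears px [560.64 181.07 195.  ] det [560.39 184.59 190.  ] scene det [561.36 186.68 190.  ]
t 9.925 pos [ 465.63 -345.64  292.23] yaw_y 10.125278817571816 gap 0.10632787873129579
 shift units cur axes [ 5.57  1.58 -0.62] goal axes [ 5.74 -0.79 -0.63] turn units [-0.04 -0.02  5.91] | F [-0.41  0.5  -2.87] J [-0.11  0.25  0.81  1.73 -0.19  1.24  0.92]
t 9.925 pos [ 465.63 -345.64  292.23] yaw_y 10.125278817571816 gap 0.10632787873129579
 shift units cur axes [ 8.4   3.16 -0.12] goal axes [ 8.96 -0.47 -0.13] turn units [-0.04 -0.02  5.91] | F [-0.41  0.5  -2.87] J [-0.11  0.25  0.81  1.73 -0.19  1.24  0.92]
```

View pics/crop3.png

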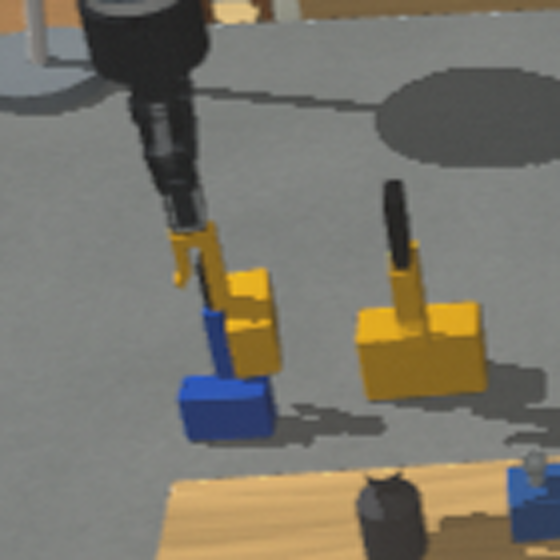

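>>> {"method": "arm_command", "body": {"deltas": [[[0, 0, -0.05, 0, 0, 0.3, 1], [0, 0, -0.08, 0, 0, 0.5, 1], [0, 0, -0.08, 0, 0, 0.6, 1], [0, 0, -0.08, 0, 0, 0.6, 1], [0, 0, -0.08, 0, 0, 0.6, 1], [0, 0, -0.08, 0, 0, 0.6, 1], [0, 0, -0.08, 0, 0, 0.6, 1], [0, 0, -0.08, 0, 0, 0.6, 1], [0, 0, -0.08, 0, 0, 0.6, 1], [0, 0, -0.08, 0, 0, 0.6, 1], [0, 0, -0.05, 0, 0, 0.3, 1], [0, 0, 0, 0, 0, 0, 1]]]}}

```text
time: 11.42
ee_pos: [466.5, -346.5, 343.2]
tool_rot: [0.0, 0.785, 0.619, 0.0]
contact_force: [-1.0, 1.0, -3.9]
finger_gap: 0.108
gripper_force: 60.1
```

>>> {"method": "arm_command", "body": {"deltas": [[[0.2, -0.01, 0, 0, 0, 0, 1], [0.4, -0.02, 0, 0, 0, 0, 1], [0.6, -0.03, 0, 0, 0, 0, 1], [0.7, -0.04, 0, 0, 0, 0, 1], [0.7, -0.04, 0, 0, 0, 0, 1], [0.7, -0.04, 0, 0, 0, 0, 1], [0.7, -0.04, 0, 0, 0, 0, 1], [0.7, -0.04, 0, 0, 0, 0, 1], [0.7, -0.04, 0, 0, 0, 0, 1], [0.5, -0.03, 0, 0, 0, 0, 1], [0.3, -0.02, 0, 0, 0, 0, 1], [0, 0, 0, 0, 0, 0, 1]]]}}

```text
time: 12.92
ee_pos: [532.4, 22.1, 342.5]
tool_rot: [-0.0, 0.784, 0.621, -0.0]
contact_force: [0.7, 0.9, -3.7]
finger_gap: 0.111
gripper_force: 60.1
```

Run:
```python
from h import *
np.set_printoptions(precision=2,suppress=True)
plan([563,184,345],-13.5)
```

```text
t 12.925 pos [532.38  22.09 342.55] yaw_y -13.289188984797075 gap 0.11118736082659902
 shift units cur axes [ 2.74 -0.12 -0.04] goal axes [ 2.74 -0.13 -0.04] turn units [-0.01  0.01  0.05] | F [ 0.69  0.93 -3.74] J [-0.69  0.07  0.61  1.76 -0.04  1.32 -0.3 ]
```

>>> {"method": "arm_command", "body": {"deltas": [[[0.2, -0.01, 0, 0, 0, 0, 1], [0.4, -0.02, 0, 0, 0, 0, 1], [0.5, -0.02, 0, 0, 0, 0, 1], [0.5, -0.02, 0, 0, 0, 0, 1], [0.5, -0.02, 0, 0, 0, 0, 1], [0.4, -0.02, 0, 0, 0, 0, 1], [0.24, -0.01, 0, 0, 0, 0, 1], [0, 0, 0, 0, 0, 0, 1], [0, 0, 0, 0, 0, 0, 1], [0, 0, 0.3, 0, 0, 0, 1], [0, 0, 0.5, 0, 0, 0, 1], [0, 0, 0.4, 0, 0, 0, 1]]]}}

```text
time: 14.42
ee_pos: [563.2, 181.1, 268.8]
tool_rot: [-0.001, 0.786, 0.619, -0.0]
contact_force: [1.0, 0.0, -4.4]
finger_gap: 0.109
gripper_force: 60.2
```

>>> {"method": "arm_command", "body": {"deltas": [[[0, 0, 0.1, 0, 0, 0, 1], [0, 0, 0, 0, 0, 0, 1], [0, 0, 0, 0, 0, 0, 1], [0, 0, 0, 0, 0, 0, 1]]]}}

```text
time: 14.92
ee_pos: [564.6, 181.4, 265.9]
tool_rot: [0.0, 0.785, 0.619, 0.001]
contact_force: [0.1, -0.6, -3.5]
finger_gap: 0.108
gripper_force: 60.1
```

Run:
```python
from h import *
np.set_printoptions(precision=2,suppress=True)
plan([563,184,260],-13.5)
fs=[]
for n,(u,v) in(("scene",(335,195)),("top",(217,190))):
    im,d=bot.snapshot(n);np.savez(f"{n}4.npz",im=im,d=d)
    s=bot.get_state();print(s["contact_force"])
    t=s["ee_pos"];print(n,"pred roof px",proj(n,t+[0,0,-16.1]),"lip bottom",proj(n,t+[0,0,-48]),"saddle",proj(n,[563,184,190]))
    fs.append(cv2.resize(im[v-30:v+30,u-30:u+30],(400,400),interpolation=cv2.INTER_CUBIC))
cv2.imwrite('pics/crop4.png',np.hstack(fs))
```

```text
t 14.925 pos [564.63 181.4  265.93] yaw_y -13.51874483483563 gap 0.10828928833543666
 shift units cur axes [ 0.04 -0.04  0.1 ] goal axes [ 0.04 -0.04  0.1 ] turn units [ 0.02 -0.01 -0.  ] | F [ 0.06 -0.57 -3.46] J [-0.8   0.26  0.5   1.72 -0.13  1.19 -0.5 ]
[ 1.01  0.26 -3.43]
scene pred roof px [334.54 190.29] lip bottom [334.01 199.77] saddle [334.4  207.43]
[ 0.24 -0.17 -2.84]
top pred roof px [215.41 186.85] lip bottom [216.88 189.4 ] saddle [217.21 192.04]
```

View pics/crop4.png

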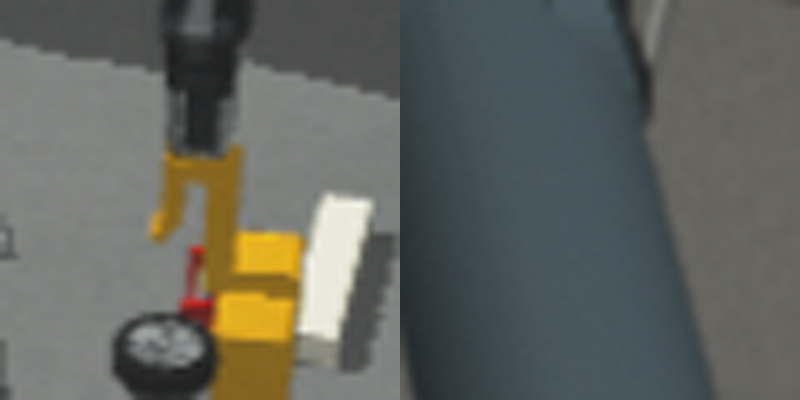

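The crop shows the slot gap centred at about scene column 334 and the far ear at about column 334.5. I'll refine both to sub-pixel in this same camera, which cancels the calibration error.

Run:
```python
from h import *
np.set_printoptions(precision=2,suppress=True)
im=np.load("scene4.npz")["im"].astype(float)
yl=(im[...,2]-im[...,0])  # R-B
for r in range(190,203):
    print(r,yl[r,326:346].astype(int))
u=np.array([np.cos(np.radians(-13.5)),np.sin(np.radians(-13.5)),0])
t=np.array([564.6,181.4,265.9])
for dz in(-20,-30): print("slot pred",proj("scene",t+[0,0,dz]))
for k in(0,1):
    for n in("scene","top"):
        im=np.load(f"{n}{k}.npz")["im"].astype(float); w=np.clip(im[...,2]-(im[...,0]+im[...,1])/2-30,0,None)
        v,uu=np.mgrid[:420,:560]
        for sgn in(-1,1):
            p=np.array([563,184,192.])+sgn*16*u; q=proj(n,p)
            m=w*((abs(uu-q[0])<6)&(abs(v-q[1])<5))
            print(n,k,sgn,"pred",q,"meas",(m*uu).sum()/m.sum(),(m*v).sum()/m.sum(),"px/10mm y",proj(n,p+[0,10,0])-q,"x",proj(n,p+[10,0,0])-q)
```

```text
190 [ -1  -1  10  47 102 102 102 104 105 103 102 104 104 101  78  26   0   0
   0   0]
191 [  0   2  10  47 103 101  98  94  94 100 100 103 104 103  78  26   1   0
  -1   1]
192 [  0   1   9  45 101 101  76  49  51  72  99 102 104 102  74  21   0   0
   0   1]
193 [  1  -1   9  48 102  97  57  13   0  22  87 102 103 104  64  13   1   0
   0   0]
194 [  1   1  16  67 100 101  59  13   0  21  87 102 103 103  63  12   1   0
   0   0]
195 [  0   0  19  72 102  98  57  12   0  22  89 103 101 103  62  13   0   1
   1   0]
196 [  1   5  43 104 103  99  44   1   0  25 102 102 102 100  56  11  -1   0
   1   0]
197 [  1  36 113 129 101  92  41   1   1  25 103 101 102  98  44  -1  -1   0
   0  -1]
198 [  1  54 142 115  99  80  30   0   0  25 102 100 103  99  47   6   2   1
  -1   0]
199 [  2  65 161 111  80  34   0   1   2  27 101 101 101  98  80  67  52  48
  40  33]
200 [ 14  58 100  80  34   0   0   0  10  48 103 104 104 100 147 200 198 200
 199 200]
201 [  1   7  36  34   0   0   0   8  28  57 102 105 103 110 161 199 201 197
 199 198]
202 [ -1  -1   0   1   0   0   2  59 141 123 102 102 102
[... 279 characters left out ...]
[ 3.69 -0.18] x [0.49 2.35]
top 0 -1 pred [215.77 197.64] meas 216.33014354066987 198.02631578947367 px/10mm y [-3.75  0.1 ] x [-0.03 -3.68]
top 0 1 pred [218.47 186.16] meas 219.3354260089686 185.91838565022422 px/10mm y [-3.73  0.1 ] x [-0.03 -3.65]
scene 1 -1 pred [335.04 203.24] meas 335.31457564575646 203.44372693726936 px/10mm y [ 3.63 -0.18] x [0.49 2.27]
scene 1 1 pred [333.81 210.53] meas 334.45707175445875 210.0340107839071 px/10mm y [ 3.69 -0.18] x [0.49 2.35]
top 1 -1 pred [215.77 197.64] meas 216.29513247073322 198.02957486136785 px/10mm y [-3.75  0.1 ] x [-0.03 -3.68]
top 1 1 pred [218.47 186.16] meas 219.34317089910775 185.93548387096774 px/10mm y [-3.73  0.1 ] x [-0.03 -3.65]
```

>>> {"method": "arm_command", "body": {"deltas": [[[0.04, -0.02, 0.05, 0, 0, 0, 1], [0.04, -0.02, 0.05, 0, 0, 0, 1], [0, 0, 0.05, 0, 0, 0, 1], [0, 0, 0.05, 0, 0, 0, 1], [0, 0, 0, 0, 0, 0, 1], [0, 0, 0, 0, 0, 0, 1], [0, 0, 0, 0, 0, 0, 1]]]}}

```text
time: 15.9
ee_pos: [562.9, 187.1, 253.1]
tool_rot: [0.0, 0.785, 0.619, 0.0]
contact_force: [0.4, -0.3, -2.8]
finger_gap: 0.111
gripper_force: 60.0
```

Run:
```python
from h import *
np.set_printoptions(precision=2,suppress=True)
F=[]
for i in range(5):
    im,d=bot.snapshot("scene"); s=bot.get_state(); F.append(np.r_[s["contact_force"],s["ee_pos"]])
F=np.array(F);print(F.mean(0),F[:,2]);np.savez("scene5.npz",im=im,d=d)
t=F.mean(0)[3:]
cv2.imwrite('pics/crop5.png',cv2.resize(im[180:225,310:360],(800,720)[:2] if 0 else (600,540),interpolation=cv2.INTER_CUBIC))
yl=im[...,2].astype(float)-im[...,0]
for r in range(193,212): print(r,yl[r,326:346].astype(int))
for dz in(-20,-30): print("slot pred",proj("scene",t+[0,0,dz]))
```

```text
[  0.03  -0.38  -3.03 562.84 187.07 253.01] [-3.01 -2.9  -3.28 -3.79 -2.18]
193 [  2   0  -1  -1  10  46 102 102 102 105 103 100 102 101 104 104  65  13
  -1  -1]
194 [  0   0   0  -1   9  49 101 100 100 100 103 102 102 102 102 102  63  12
   2   0]
195 [  0   0   0   0  16  68 101 102  84  68  75  82 103 104 104 103  63  14
   1   0]
196 [  0   0   0   0  16  68 102  98  42  -1   0  25 103 103 103 102  55  11
   1  -1]
197 [  0   0  -2   0  16  67  99  98  42   0  -1  25 101 102 101 100  42   0
  -1   0]
198 [ -1   0   0  -1  17  70 101  97  39   0   1  23 104 101 102  98  44  -1
   0   1]
199 [ -1  -1  -1   5  33  92 102  96  39  -1   1  28 103 100 101  98  43   1
   0   2]
200 [  0   0  -1  39 111 117 102  88  36   0   9  48 102 103 101  90  37  -1
  -1   0]
201 [  0   0   3  71 170 113 100  84  47  20  28  54 101 101 102  89  39   2
   1   0]
202 [ -1   0  17  92 160 112  95 107 137 150 138 102 102 101 103  92  64  48
  40  32]
203 [  1   1  15  60 108  92  68  57  77  87  96 100 103 103 101 108 157 201
 200 201]
204 [  0   0   0  18  65  49  27  42  70  62  66  89 104 104 101 122 172 199
 199 200]
205 [  0   0   0   1   1   1  18  59  48  27  31  88 101 104 103 120 172 198
 200 197]
206 [  1   1   1   1   1  -1  18  54  17  -5  11  82 100 102 100 122 172 199
 200 198]
207 [  0   1   0   0  -1   0  17  55  34  -3  24  94 103 104 102 134 179 193
 196 198]
208 [  0   0   0   1   0   0  18  53  27  -3  29 100 103 105 104 128 146 142
 189 191]
209 [  1   0  -1   0   1   4  36  86  57  30  49  98 104 103 104 102 101 106
 108 106]
210 [  1   0   1   0   1  23 100 149 149 142 125  95 103 103 102 103 106 105
 104 108]
211 [ -1   0  -1  -1   0  20  71  70  73  76  79  82  87  97 120 123 123 116
 106 104]
slot pred [336.24 194.79]
slot pred [336.07 197.75]
```

View pics/crop5.png

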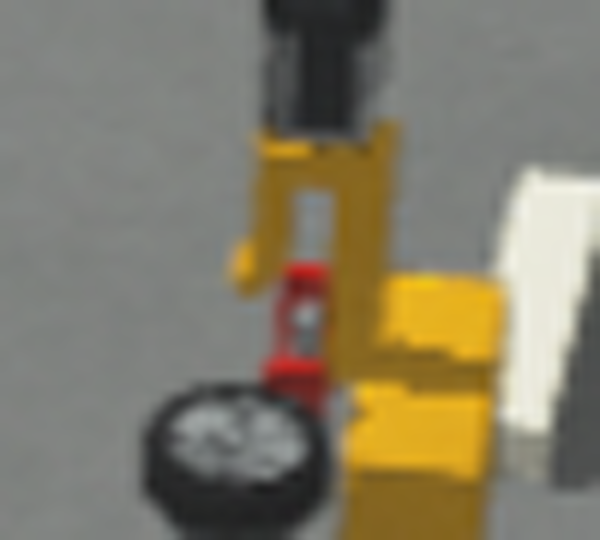

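The crop shows the slot gap at column 335.5. Projected straight down to blade height it lands at 334.9, against a saddle column of about 334.9. They are aligned, so I'll lower until the roof is just above the blade.

>>> {"method": "arm_command", "body": {"deltas": [[[0, 0, 0.06, 0, 0, 0, 1], [0, 0, 0.08, 0, 0, 0, 1], [0, 0, 0.08, 0, 0, 0, 1], [0, 0, 0.08, 0, 0, 0, 1], [0, 0, 0.05, 0, 0, 0, 1], [0, 0, 0, 0, 0, 0, 1], [0, 0, 0, 0, 0, 0, 1]]]}}

```text
time: 17.02
ee_pos: [562.9, 187.1, 232.0]
tool_rot: [0.0, 0.785, 0.619, 0.0]
contact_force: [0.4, -0.1, -3.3]
finger_gap: 0.109
gripper_force: 60.0
```

>>> {"method": "arm_command", "body": {"deltas": [[[0, 0, 0.06, 0, 0, 0, 1], [0, 0, 0.08, 0, 0, 0, 1], [0, 0, 0.08, 0, 0, 0, 1], [0, 0, 0.06, 0, 0, 0, 1], [0, 0, 0.04, 0, 0, 0, 1], [0, 0, 0, 0, 0, 0, 1], [0, 0, 0, 0, 0, 0, 1]]]}}

```text
time: 17.9
ee_pos: [562.9, 187.1, 212.8]
tool_rot: [0.0, 0.785, 0.619, 0.0]
contact_force: [0.1, -0.3, -2.1]
finger_gap: 0.11
gripper_force: 60.0
```

```bash
cat >> h.py <<'E'
def force(k=6,save=None):
    F=[]
    for i in range(k):
        im,d=bot.snapshot("scene"); s=bot.get_state(); F.append(np.r_[s["contact_force"],s["wrist_torque"],s["ee_pos"]])
    F=np.array(F); print("t",s["time"],"F",F.mean(0)[:3],"sd",F.std(0)[:3],"T",F.mean(0)[3:6],"pos",F.mean(0)[6:])
    if save: np.savez(save,im=im,d=d)
    return im,F.mean(0)[6:]
E
python3 - <<'E'
from h import *
np.set_printoptions(precision=2,suppress=True)
im,t=force(5,"scene6.npz")
cv2.imwrite('pics/crop6.png',cv2.resize(im[185:230,310:360],(600,540),interpolation=cv2.INTER_CUBIC))
E
```

```text
t 18.15 F [-0.16 -0.26 -3.08] sd [0.39 0.41 0.42] T [-0.08  0.03 -0.01] pos [562.89 187.14 212.88]
```

View pics/crop6.png

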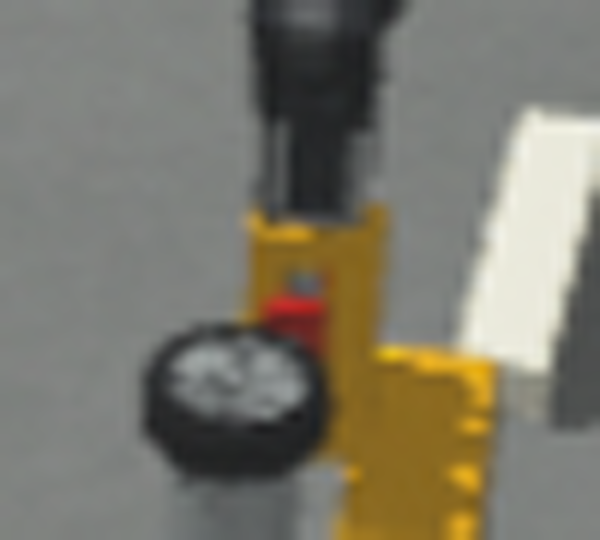

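The crop shows the blade's end inside the slot, with the near ear just below the roof, and there is no side force. I'll give it half of its natural lean now, so it won't swing on release.

>>> {"method": "arm_command", "body": {"deltas": [[[0.007, 0, 0, 0, -0.2, 0, 1], [0.007, 0, 0, 0, -0.2, 0, 1], [0.007, 0, 0, 0, -0.2, 0, 1], [0.007, 0, 0, 0, -0.2, 0, 1], [0.007, 0, 0, 0, -0.2, 0, 1], [0, 0, 0, 0, 0, 0, 1], [0, 0, 0, 0, 0, 0, 1]]]}}

```text
time: 19.02
ee_pos: [563.2, 189.1, 212.6]
tool_rot: [0.022, 0.785, 0.619, -0.027]
contact_force: [0.4, 0.6, -3.5]
finger_gap: 0.111
gripper_force: 60.1
```

Run:
```python
from h import *
np.set_printoptions(precision=2,suppress=True)
force(5)
print(rot(bot.get_state()["tool_rot"]))
```

```text
t 19.275 F [-0.38  0.01 -3.23] sd [0.25 0.51 0.65] T [ 0.08 -0.03 -0.01] pos [563.24 188.98 212.64]
[[ 0.23  0.97 -0.02]
 [ 0.97 -0.23 -0.07]
 [-0.07  0.   -1.  ]]
```

>>> {"method": "arm_command", "body": {"deltas": [[[0.002, 0, 0.03, 0, 0, 0, 1], [0.002, 0, 0.03, 0, 0, 0, 1], [0.002, 0, 0.03, 0, 0, 0, 1], [0.002, 0, 0.03, 0, 0, 0, 1], [0, 0, 0, 0, 0, 0, 1]]]}}

```text
time: 19.9
ee_pos: [563.2, 189.1, 205.3]
tool_rot: [0.022, 0.785, 0.619, -0.028]
contact_force: [-0.4, 0.2, -2.5]
finger_gap: 0.107
gripper_force: 60.1
```

>>> {"method": "arm_command", "body": {"deltas": [[[0.002, 0, 0.03, 0, 0, 0, 1], [0.002, 0, 0.03, 0, 0, 0, 1], [0.002, 0, 0.03, 0, 0, 0, 1], [0.002, 0, 0.03, 0, 0, 0, 1], [0, 0, 0, 0, 0, 0, 1]]]}}

```text
time: 20.52
ee_pos: [563.3, 189.2, 198.1]
tool_rot: [0.022, 0.785, 0.619, -0.027]
contact_force: [0.9, -0.2, -2.4]
finger_gap: 0.109
gripper_force: 60.3
```

Run:
```python
from h import *
np.set_printoptions(precision=2,suppress=True)
force(6,"scene7.npz")
```

```text
t 20.825 F [-0.28 -0.1  -1.69] sd [0.37 0.47 0.38] T [ 0.06 -0.   -0.  ] pos [563.33 189.17 198.26]
```

>>> {"method": "arm_command", "body": {"deltas": [[[0.002, 0, 0.03, 0, 0, 0, 1], [0.002, 0, 0.03, 0, 0, 0, 1], [0.002, 0, 0.03, 0, 0, 0, 1], [0.002, 0, 0.03, 0, 0, 0, 1], [0.002, 0, 0.03, 0, 0, 0, 1], [0, 0, 0, 0, 0, 0, 1], [0, 0, 0, 0, 0, 0, 1]]]}}

```text
time: 21.7
ee_pos: [563.3, 189.1, 189.2]
tool_rot: [0.022, 0.785, 0.619, -0.027]
contact_force: [-0.5, 0.4, 0.3]
finger_gap: 0.11
gripper_force: 60.5
```

Run:
```python
from h import *
np.set_printoptions(precision=2,suppress=True)
im,t=force(10,"scene8.npz")
cv2.imwrite('pics/crop8.png',cv2.resize(im[185:230,310:360],(600,540),interpolation=cv2.INTER_CUBIC))
```

```text
t 22.2 F [ 0.25  0.35 -0.71] sd [0.75 0.53 0.4 ] T [ 0.11 -0.04  0.01] pos [563.32 189.13 189.25]
```

View pics/crop8.png

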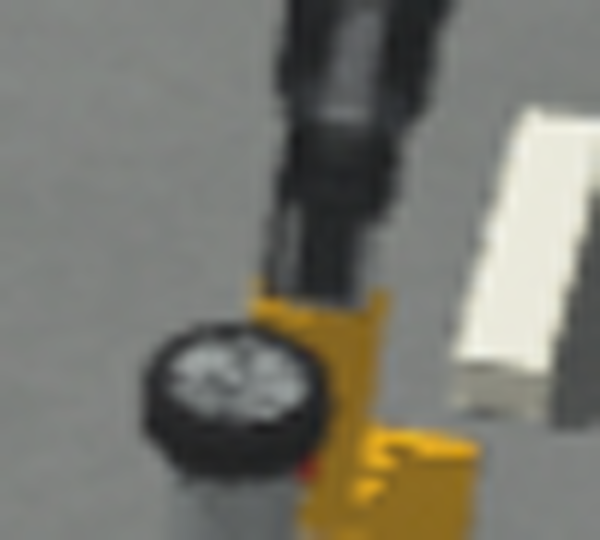

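>>> {"method": "arm_command", "body": {"deltas": [[[0.002, 0, 0.025, 0, 0, 0, 1], [0.002, 0, 0.025, 0, 0, 0, 1], [0.002, 0, 0.025, 0, 0, 0, 1], [0.002, 0, 0.025, 0, 0, 0, 1], [0, 0, 0.01, 0, 0, 0, 1], [0, 0, 0, 0, 0, 0, 1], [0, 0, 0, 0, 0, 0, 1]]]}}

```text
time: 23.08
ee_pos: [563.3, 189.1, 182.6]
tool_rot: [0.022, 0.785, 0.619, -0.027]
contact_force: [0.6, 0.2, 0.6]
finger_gap: 0.108
gripper_force: 60.5
```

Run:
```python
from h import *
np.set_printoptions(precision=2,suppress=True)
force(25,"scene9.npz")
```

```text
t 24.325 F [0.46 0.56 0.05] sd [0.46 0.59 0.46] T [ 0.14 -0.14  0.  ] pos [563.3  189.11 182.59]
```

Net force is zero within noise, so the arm bears the full weight. I'm releasing.

>>> {"method": "arm_command", "body": {"deltas": [[[0, 0, 0, 0, 0, 0, 0.87], [0, 0, 0, 0, 0, 0, 0.84], [0, 0, 0, 0, 0, 0, 0.8], [0, 0, 0, 0, 0, 0, 0.6], [0, 0, 0, 0, 0, 0, 0], [0, 0, 0, 0, 0, 0, 0], [0, 0, 0, 0, 0, 0, 0], [0, 0, 0, 0, 0, 0, 0], [0, 0, 0, 0, 0, 0, 0]]]}}

```text
time: 25.45
ee_pos: [563.2, 189.1, 182.5]
tool_rot: [0.022, 0.785, 0.619, -0.027]
contact_force: [-0.1, -0.2, 0.5]
finger_gap: 0.999
gripper_force: 0.0
```

Run:
```python
from h import *
np.set_printoptions(precision=2,suppress=True)
im,t=force(4,"scene10.npz")
print(bot.get_state()["finger_gap"])
cv2.imwrite('pics/crop10.png',cv2.resize(im[175:235,300:370],(700,600),interpolation=cv2.INTER_CUBIC))
```

```text
t 25.65 F [-0.25 -0.24  0.24] sd [0.54 0.6  0.4 ] T [ 0.04 -0.04  0.02] pos [563.21 189.08 182.54]
0.9996849487701173
```

View pics/crop10.png

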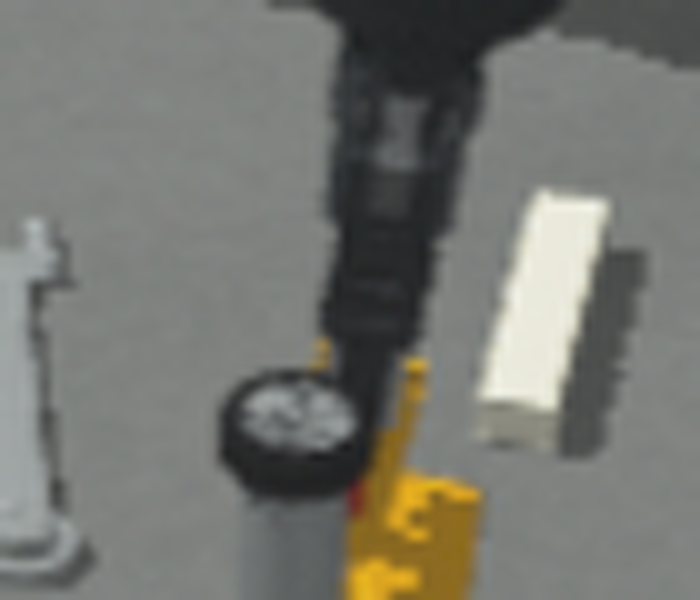

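The crop shows the weight hanging on the blade at about (337,217), leaning slightly, with the fingers open. I'll withdraw along the tool axis and let it settle.

>>> {"method": "arm_command", "body": {"deltas": [[[0, 0, -0.1, 0, 0, 0, 0], [0, 0, -0.2, 0, 0, 0, 0], [0, 0, -0.4, 0, 0, 0, 0], [0, 0, -0.5, 0, 0, 0, 0], [0, 0, -0.5, 0, 0, 0, 0], [0, 0, -0.4, 0, 0, 0, 0], [0, 0, -0.2, 0, 0, 0, 0], [0, 0, 0, 0, 0, 0, 0], [0, 0, 0, 0, 0, 0, 0], [0, 0, 0, 0, 0, 0, 0], [0, 0, 0, 0, 0, 0, 0], [0, 0, 0, 0, 0, 0, 0]]]}}

```text
time: 27.15
ee_pos: [565.3, 198.3, 319.8]
tool_rot: [0.022, 0.785, 0.619, -0.028]
contact_force: [0.1, -0.4, 0.4]
finger_gap: 1.006
gripper_force: 0.0
```

Run:
```python
from h import *
np.set_printoptions(precision=2,suppress=True)
a,t=force(1);b,t=force(8)
print("pixel change",np.abs(a[175:235,300:370].astype(int)-b[175:235,300:370]).max())
cv2.imwrite('pics/crop11.png',cv2.resize(b[175:235,300:370],(700,600),interpolation=cv2.INTER_CUBIC))
```

```text
t 27.2 F [-0.71 -0.17  0.03] sd [0. 0. 0.] T [ 0.09 -0.05  0.05] pos [565.38 198.4  319.93]
t 27.6 F [-0.17 -0.05  0.3 ] sd [0.48 0.47 0.48] T [ 0.07 -0.03 -0.02] pos [565.47 198.43 320.18]
pixel change 11
```

View pics/crop11.png

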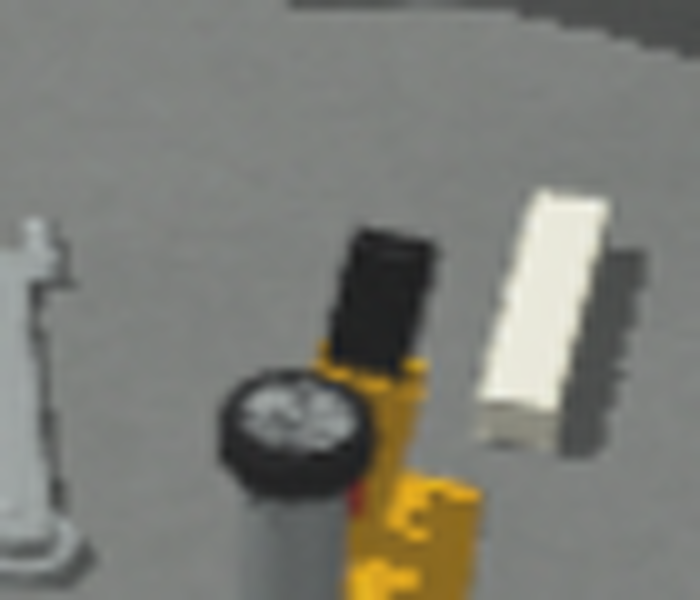

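The crop shows the weight hanging still and leaning slightly, with its tab at about (338,205) and the gripper clear.

```bash
python3 -c "
from rig import bot
print(bot.finish_job())"
```

```text
the job is handed in; nothing more can be done
None
```

The yellow weight is hanging on the feed arm's blade between the ears, at rest and leaning slightly; I let go once the measured load on the gripper was zero within noise, and the job is handed in at about 28 s of the 58 s allowed (no verdict was returned).

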